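Set bamboo cups on the drying rail by height

ROBOT

A 7-joint arm with a two-finger parallel gripper is mounted at the origin on the work surface. World frame = base frame: x ahead of the robot, y to its left, z up, the work surface at z = 0. Lengths are in mm, angles in rad, forces in N, time in s.
With the tool pointing down it reaches from about 400 to 875 mm from the base axis. Payload 4.4 kg.
Tool frame: the origin (TCP) lies between the finger pads; the fingertips stand 22 mm ahead of it and the grasp point (between the pads) lies 3 mm ahead of it; z points along the fingers, y is the line along which they close (so a half turn about z gives the same grasp; the last joint's range is limited). The gripper opens to 85 mm and grips with 20 to 120 N. Pads are 22 mm wide; open, the fingers measure 114 mm over their backs; the gripper's body (76 mm by 85 mm) begins 54 mm behind the grasp point. The pads swing forward as they close: fully open they stand 13 mm farther back than shut.
Start: joints at [1.115, 0.628, 0.038, 1.517, -0.027, 0.996, -0.02], TCP at [247.029, -601.244, 253.313] pointing down, gripper open.
Joint ranges: [-3.06, 3.06], [-0.37, 2.12], [-1.25, 1.32], [0.18, 2.47], [-1.1, 4.24], [0.23, 1.98], [-2.94, 2.94]. Speed limits (rad/s): [2.57, 2.57, 3.14, 3.14, 3.14, 3.14, 3.14].

INTERFACE

Orientations are given as [roll, pitch, yaw] about the fixed x, y, z axes, in that order (R = Rz(yaw) Ry(pitch) Rx(roll)).
In Python, from cell import ctrl gives the robot as it stands.
- The arm moves only by the tool step_arm, never from a script. Its argument "plan" is a list of rows, each an object of numbers: "dx", "dy", "dz": the shift along the tool's x, y, z scaled (see below); "ax", "ay", "az": the turn, a rotation vector about the tool's x, y, z scaled (see below); "gripper": the opening, from 0 (shut) to 1 (fully open). A call has 1 to 20 rows; each row shifts and turns the commanded pose from where the row before left it, along the tool's axes as they then stand; what a row does not reach is not made up. The controller multiplies each number of a shift by 0.3 m and each number of a turn by 90 degrees. A row lasts 1/8 s, in which the tool goes at most 62.5 mm and 10.7 degrees, less where a joint would pass 70% of its speed; a pose out of reach is approached as far as the arm can. A call with a number of a shift or a turn outside -1 to 1 is refused whole. A call with a gripper value outside its range is refused whole. The fingers move at their own pace and stop on an object; the grip force is fixed at half the most. Time passes only in rows, so rows that do not move let the fingers close. It gives the time, the measured TCP pose, the force, the opening and the grip force at its end, in the units of the state.
- ctrl.read_state(): the state, without advancing time (a new reading comes with each control period).
- ctrl.get_image(name): name is "scene" or "top"; returns a dict with "color" (400x640x3 uint8, red, green, blue), "range_z" (400x640 float32, mm along the optical axis (not along the pixel's ray), 0 where there is no reading), "fx", "fy", "cx", "cy" (pixels), "T" (4x4, takes a point from camera to world coordinates). Camera axes: x right, y down, z forward; pixel columns grow to the right and rows downward; lengths in mm; the calibration is good to about 2 mm. A picture is of the moment at which its call begins.
- ctrl.finish_job(): hands the job in; it is judged then, once.
The state is a dict: "clock": time; "qpos": joint angles; "qd": joint speeds; "tau": joint torques, N m; "eef_pos": TCP position; "tool_rot": TCP orientation; "force": force on the tool from outside, world axes, zero at the start; "torque": the same for the moment, N m; "width": finger opening in mm; "gripper_force": force on a finger pad.
Only numpy, scipy, OpenCV 4.12 (cv2) and the standard library are available. Lean on these libraries where they do the work, as an engineer would, in place of code of your own. Each camera call takes 0.05 s, during which the arm holds its last target. There are 200 camera calls.

TASK

The rinsed bamboo cups are to dry as a graded set. Stand each one mouth down over its own peg of the drying rail, flat on the board, so that the row runs in order of height from the tallest at the red tub's end to the shortest at the tool basket's end. Do not knock over or shift the little oil jar that stands among them.

Things in the scene. Friction and masses are not known exactly. Their poses are not given: they have to be found in the camera images.
- cup_60: Bamboo cup, 60 mm tall and 46 mm in outside diameter (one of four cups 60, 80, 100 and 120 mm tall; the taller, the wider). A plain round culm section, 4 mm wall, standing mouth down, its closed end (8 mm thick) on top. Loose, 35 g give or take a third. Origin at the centre of the open mouth (the underside); z up through the closed end. It starts standing on the bench (origin at height 0).
- cup_80: Bamboo cup, 80 mm tall and 52 mm in outside diameter (one of four cups 60, 80, 100 and 120 mm tall; the taller, the wider). A plain round culm section, 4 mm wall, standing mouth down, its closed end (8 mm thick) on top. Loose, 45 g give or take a third. Origin at the centre of the open mouth (the underside); z up through the closed end. It starts standing on the bench (origin at height 0).
- cup_100: Bamboo cup, 100 mm tall and 58 mm in outside diameter (one of four cups 60, 80, 100 and 120 mm tall; the taller, the wider). A plain round culm section, 4 mm wall, standing mouth down, its closed end (8 mm thick) on top. Loose, 60 g give or take a third. Origin at the centre of the open mouth (the underside); z up through the closed end. It starts standing on the bench (origin at height 0).
- cup_120: Bamboo cup, 120 mm tall and 64 mm in outside diameter (one of four cups 60, 80, 100 and 120 mm tall; the taller, the wider). A plain round culm section, 4 mm wall, standing mouth down, its closed end (8 mm thick) on top. Loose, 80 g give or take a third. Origin at the centre of the open mouth (the underside); z up through the closed end. It starts standing on the bench (origin at height 0).
- peg_1: Dowel peg 1 of 4 on the drying rail, counted from the end at +y (the robot's left): peg_1 leftmost, peg_4 rightmost. Dark wood, 12 mm thick, 45 mm tall, tapered tip, fixed. Origin at its foot, on the rail's top face, which is 26 mm above the bench; the peg points up. The rail is a low wooden board of two slats with a slot between them, 114 mm wide and 470 mm long, standing across the robot's view; the four pegs stand in its slot, roughly 115 mm apart. The rail does not move.
- peg_2: Dowel peg 2 of 4 on the drying rail, counted from the end at +y (the robot's left): peg_1 leftmost, peg_4 rightmost. Dark wood, 12 mm thick, 45 mm tall, tapered tip, fixed. Origin at its foot, on the rail's top face, which is 26 mm above the bench; the peg points up. The rail is a low wooden board of two slats with a slot between them, 114 mm wide and 470 mm long, standing across the robot's view; the four pegs stand in its slot, roughly 115 mm apart. The rail does not move.
- peg_3: Dowel peg 3 of 4 on the drying rail, counted from the end at +y (the robot's left): peg_1 leftmost, peg_4 rightmost. Dark wood, 12 mm thick, 45 mm tall, tapered tip, fixed. Origin at its foot, on the rail's top face, which is 26 mm above the bench; the peg points up. The rail is a low wooden board of two slats with a slot between them, 114 mm wide and 470 mm long, standing across the robot's view; the four pegs stand in its slot, roughly 115 mm apart. The rail does not move.
- peg_4: Dowel peg 4 of 4 on the drying rail, counted from the end at +y (the robot's left): peg_1 leftmost, peg_4 rightmost. Dark wood, 12 mm thick, 45 mm tall, tapered tip, fixed. Origin at its foot, on the rail's top face, which is 26 mm above the bench; the peg points up. The rail is a low wooden board of two slats with a slot between them, 114 mm wide and 470 mm long, standing across the robot's view; the four pegs stand in its slot, roughly 115 mm apart. The rail does not move.
- tub: Round red rinsing tub of plastic, 224 mm across the rim, 90 mm high, empty and fixed, beyond one end of the drying rail (it may stand at either end; a woven tool basket, 150 x 220 mm with two arched handles up to 155 mm high, stands at the other). Origin at the centre of its underside.
- oil_jar: Small amber jar with a black cap, 40 mm in diameter and 60 mm high, standing upright between the cups and the rail. It must stay upright where it stands. Origin at the centre of its underside.
There are look-alikes about, which are no part of the job. Leave any purple look-alike of the cup_100 alone.

How it is judged (in metres and radians):
At the end, for the whole second after the job is handed in: Each cup stands mouth down over its own peg, flat on the rail's board (mouth within 4 mm of the board's top, leaning less than 0.08 rad, the peg inside it: centres within 25 mm), tallest at the peg nearest the tub, then falling in height peg by peg to the shortest at the far end; all at rest (((world y of tub above 0 m and horizontal distance between cup_60 and peg_4 below 0.0255 m and z of cup_60 in the frame of peg_4 between -0.004 and 0.004 m and horizontal distance between cup_80 and peg_3 below 0.0255 m and z of cup_80 in the frame of peg_3 between -0.004 and 0.004 m and horizontal distance between cup_100 and peg_2 below 0.0255 m and z of cup_100 in the frame of peg_2 between -0.004 and 0.004 m and horizontal distance between cup_120 and peg_1 below 0.0255 m and z of cup_120 in the frame of peg_1 between -0.004 and 0.004 m) or (world y of tub below 0 m and horizontal distance between cup_60 and peg_1 below 0.0255 m and z of cup_60 in the frame of peg_1 between -0.004 and 0.004 m and horizontal distance between cup_80 and peg_2 below 0.0255 m and z of cup_80 in the frame of peg_2 between -0.004 and 0.004 m and horizontal distance between cup_100 and peg_3 below 0.0255 m and z of cup_100 in the frame of peg_3 between -0.004 and 0.004 m and horizontal distance between cup_120 and peg_4 below 0.0255 m and z of cup_120 in the frame of peg_4 between -0.004 and 0.004 m)) and angle between each of cup_60, cup_80, cup_100, cup_120's own z axis and vertical below 0.08 rad and linear speed of each of cup_60, cup_80, cup_100, cup_120 below 0.02 m/s and angular speed of each of cup_60, cup_80, cup_100, cup_120 below 0.2 rad/s); the robot touches nothing.
It fails at once if The oil jar is knocked over or shifted by more than 20 mm (distance of oil_jar from where it was at the start of the episode above 0.02 m or angle between oil_jar's own z axis and vertical above 0.3 rad).
It also fails if it takes over 99 s, if anything falls off the work surface, if the arm or the gripper's body presses on something with over 40 N, if the wrist force passes 120 N, or if a joint passes its speed limit or range.

## Working session

There is one attempt and no reset: what is moved stays moved. The work goes in short steps, Python scripts to look and compute and a tool call to move; the robot and the scene stay as the last step left them, time stands still between calls to the robot, and variables do not carry over. Pictures are saved under pics/ and viewed, at most 14 in all, crops included, and the job is handed in when it is done.

Besides the shell and the picture viewer there is one more tool, called after "Request:" in YAML: its name, and indented under it one key for each argument. step_arm: Moves the arm, as the interface text tells. Shifts and turns lie within -1 to 1; 1 stands for 0.3 m of shift or 90 degrees of turn. Its arguments: {"type":"object","properties":{"plan":{"type":"array"}},"required":["plan"]}

```bash
mkdir -p pics; cat > h.py <<'E'
import numpy as np, cv2
from cell import ctrl
def shot(name,fn=None):
    im=ctrl.get_image(name)
    if fn: cv2.imwrite('pics/'+fn,cv2.cvtColor(im['color'],cv2.COLOR_RGB2BGR))
    return im
def cloud(im):
    z=im['range_z'].astype(float); v,u=np.indices(z.shape)
    P=np.stack([(u-im['cx'])/im['fx']*z,(v-im['cy'])/im['fy']*z,z],-1)
    W=P@im['T'][:3,:3].T+im['T'][:3,3]; W[z==0]=np.nan
    return W
E
python3 - <<'E'
from h import *
a=shot('top','t0.png'); b=shot('scene','s0.png')
np.savez('d.npz',t=cloud(a),s=cloud(b),tc=a['color'],sc=b['color'])
print(a['T'],b['T']);s=ctrl.read_state();print(s)
E
```

```text
[[ 1.17102951e-01 -9.70374468e-01  2.11329816e-01  2.88782713e+02]
 [-9.93108286e-01 -1.15443451e-01  2.02173712e-02 -1.05373178e+02]
 [ 4.77822251e-03 -2.12240905e-01 -9.77205693e-01  1.24653058e+03]
 [ 0.00000000e+00  0.00000000e+00  0.00000000e+00  1.00000000e+00]] [[ 1.18559063e-01  6.60861748e-01 -7.41084002e-01  1.19315648e+03]
 [ 9.92905799e-01 -7.21052999e-02  9.45457547e-02 -1.88826712e+02]
 [ 9.04558853e-03 -7.47035860e-01 -6.64722199e-01  6.55514078e+02]
 [ 0.00000000e+00  0.00000000e+00  0.00000000e+00  1.00000000e+00]]
{'clock': 0.1, 'qpos': array([ 1.1151976 ,  0.62922418,  0.0384357 ,  1.51822766, -0.0269939 ,
        0.99632843, -0.01998997]), 'qd': array([ 0.00044152, -0.00231024,  0.00043293, -0.00325684, -0.00138393,
       -0.00044775, -0.00079827]), 'tau': array([ 4.08174150e-03, -5.64532149e+01,  1.23053681e+00, -1.93972760e+01,
        1.12090204e-02,  5.40234701e-03,  7.14790531e-06]), 'eef_pos': array([ 246.84119703, -600.75714291,  252.51285372]), 'tool_rot': array([-3.13992269e+00,  1.42888428e-05,  3.89820331e-01]), 'force': array([-0.08241894,  0.23387093, -0.71570471]), 'torque': array([ 0.04732456,  0.05912555, -0.05138142]), 'gripper_force': 0.0, 'width': 85.37295584554248}
```

View pics/t0.png

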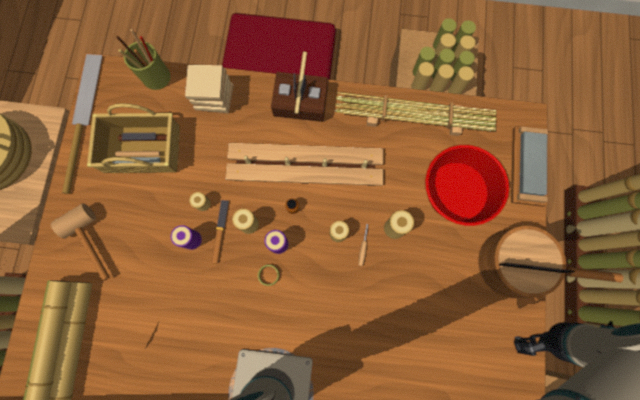

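View pics/s0.png

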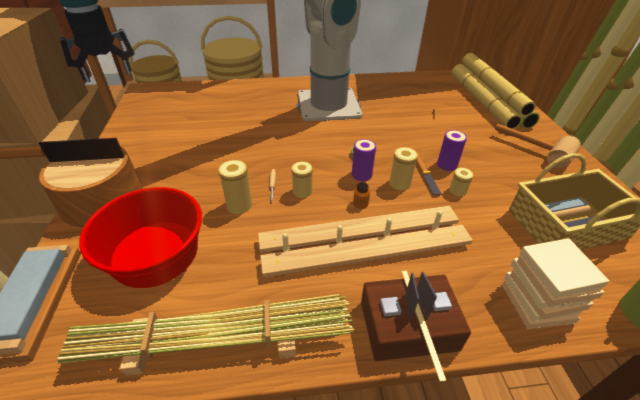

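In the top view, the tub is at (467,185), on the −y side, so cup_120 goes to peg_4 and cup_60 to peg_1. The plain cups are at (198,200), (245,218), (340,230) and (401,222). The purple look-alikes are at (183,237) and (276,241), the jar at (292,205) and the rail pegs at about v=162. Next I'll measure heights and centres.

```bash
python3 - <<'E'
from h import *
d=np.load('d.npz')
W=d['t']
for n,(u,v) in dict(c60=(198,200),c100=(245,218),c80=(340,230),c120=(401,222),pA=(183,237),pB=(276,241),jar=(292,205),ring=(269,273)).items():
    R=W[v-22:v+23,u-22:u+23].reshape(-1,3); R=R[R[:,2]>8]
    zt=np.percentile(R[:,2],97); T=R[R[:,2]>zt-6]
    c=(T[:,:2].max(0)+T[:,:2].min(0))/2
    print('top',n,len(T),zt.round(),T.mean(0).round(1),c.round(1),np.ptp(T[:,:2],axis=0).round())
S=d['s']
# scene: fit circles to side points above height 12
C=dict(c60=(460,182),c100=(402,170),c80=(302,180),c120=(235,188),pA=(452,150),pB=(364,160),jar=(362,195))
for n,(u,v) in C.items():
    R=S[v-32:v+33,u-20:u+21].reshape(-1,3); R=R[R[:,2]>15]
    zt=np.percentile(R[:,2],97);T=R[R[:,2]>zt-6]
    c=(T[:,:2].max(0)+T[:,:2].min(0))/2
    print('scene',n,zt.round(),T.mean(0).round(1),c.round(1),np.ptp(T[:,:2],axis=0).round())
for nm,X in (('top',W),('scene',S)):
    R=X.reshape(-1,3); m=(R[:,0]>430)&(R[:,0]<640)&(R[:,2]>40)&(R[:,2]<75)&(abs(R[:,1]+20)<260)
    P=R[m]; 
    lab=cv2.connectedComponentsWithStats
    img=np.zeros((260,560),np.uint8); img[(P[:,0]-400).astype(int),(P[:,1]+300).astype(int)]=255
    img=cv2.dilate(img,np.ones((7,7)))
    n,_,st,ce=lab(img)
    for i in range(1,n): 
        q=P[np.hypot(*(P[:,:2]-(ce[i][::-1]+[400,-300])).T)<20]
        if len(q)>3: print(nm,'peg',q.mean(0).round(1),len(q),q[:,2].max().round())
t=cv2.cvtColor(d['tc'],cv2.COLOR_RGB2BGR)[130:260,160:430]
cv2.imwrite('pics/crop.png',cv2.resize(t,None,fx=2.9,fy=2.9,interpolation=cv2.INTER_CUBIC))
E
```

```text
top c60 145 65.0 [497.4 275.2  61.8] [497.  275.4] [43. 42.]
top c100 309 105.0 [451.  126.3 101.5] [440.8 106.8] [ 79. 103.]
top c80 231 84.0 [ 457.4 -137.2   81.4] [ 457.  -137.1] [49. 48.]
top c120 382 125.0 [ 493.1 -300.   121.5] [ 493.2 -300. ] [63. 61.]
top pA 312 105.0 [387.9 289.2 101.3] [387.8 289.2] [55. 56.]
top pB 297 105.0 [404.8  33.5 101.5] [404.9  33.9] [55. 55.]
top jar 62 64.0 [518.9   7.4  61.1] [519.4   7.1] [24. 26.]
top ring 6 75.0 [377.5  28.8  75.7] [377.8  29.3] [ 2. 13.]
scene c60 69.0 [463.4 268.1  66.6] [522.3 235.2] [245. 154.]
scene c100 103.0 [457.4 130.4 101.4] [454.3 131. ] [59. 57.]
scene c80 83.0 [ 460.8 -135.2   81.5] [ 459.5 -134.6] [51. 50.]
scene c120 123.0 [ 497.  -298.9  121.5] [ 493.4 -298.7] [65. 62.]
scene pA 103.0 [391.8 289.  101.6] [388.9 289.4] [61. 57.]
scene pB 103.0 [409.3  34.5 101.4] [405.5  34.8] [61. 56.]
scene jar 62.0 [497.5  14.4  60.2] [541.5  -6.2] [236. 121.]
top peg [ 434.  -134.4   57.4] 20 74.0
top peg [446.9 104.3  58.8] 32 74.0
top peg [ 448.6 -115.6   65.1] 6 75.0
top peg [ 484.3 -272.3   56.8] 27 74.0
top peg [516.7   5.7  53.9] 128 67.0
top peg [635.6 155.9  59.7] 22 74.0
scene peg [432.9  34.8  58.2] 116 75.0
scene peg [477.9 122.7  57.1] 170 75.0
scene peg [ 480.  -137.8   57.8] 167 75.0
scene peg [ 509.7 -273.4   57.8] 72 75.0
scene peg [525.8   6.8  52.7] 178 63.0
scene peg [637.7 154.9  59.6] 14 73.0
```

View pics/crop.png

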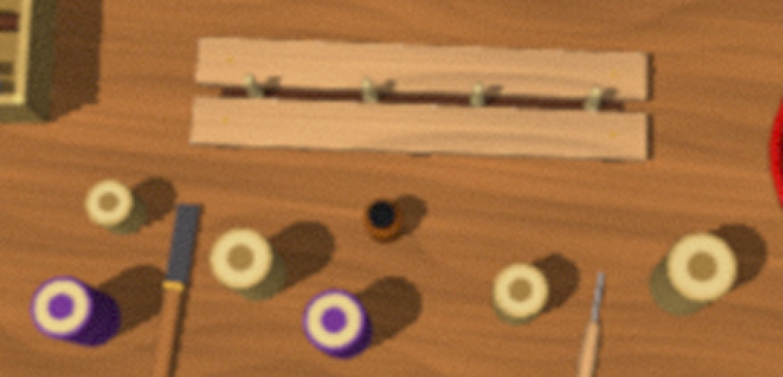

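The four plain tops measure 60/80/100/120 mm, and the crop shows yellow centres with no purple. The pegs appear at crop (252,86), (370,92), (478,97) and (595,101). Their positions come next.

```bash
python3 - <<'E'
from h import *
d=np.load('d.npz')
for nm in 'ts':
    R=d[nm].reshape(-1,3)
    m=(R[:,0]>570)&(R[:,0]<720)&(abs(R[:,1]+20)<250)
    B=R[m&(R[:,2]>22)&(R[:,2]<31)];print(nm,'board',cv2.minAreaRect(B[:,:2].astype(np.float32)),np.median(B[:,2]).round(1))
    P=R[m&(R[:,2]>38)&(R[:,2]<78)]
    g=np.argsort(P[:,1]);P=P[g]
    for c in np.split(P,np.where(np.diff(P[:,1])>30)[0]+1): print(len(c),c.mean(0).round(1),np.ptp(c,axis=0).round(1), c[:,2].max().round(1))
R=d['s'].reshape(-1,3)
for n,c in dict(c60=(497,275),jar=(519,7)).items():
    q=R[(np.hypot(*(R[:,:2]-c).T)<45)&(R[:,2]>55)&(R[:,2]<66)];print(n,len(q),q.mean(0).round(1),((q.max(0)+q.min(0))/2).round(1))
E
```

```text
t board ((652.3848266601562, -13.565628051757812), (116.68102264404297, 470.4466552734375), 4.779370307922363) 26.5
25 [ 665.6 -190.5   61.1] [11.5 10.  35.7] 75.6
25 [655.  -72.5  61. ] [11.3  9.7 34.3] 72.9
25 [646.2  37.9  61.1] [10.8 10.7 31.8] 72.6
28 [636.4 155.8  60.4] [12.9 11.8 36. ] 75.1
s board ((653.1588745117188, -11.511505126953125), (119.07029724121094, 470.28033447265625), 4.914292812347412) 26.9
71 [ 671.5 -189.2   56.9] [ 9.5 11.4 33.6] 72.1
70 [661.1 -71.7  57.6] [ 9.8 11.4 35.2] 73.5
71 [651.8  38.9  57.2] [10.2 11.3 35. ] 73.6
70 [641.6 156.9  56.9] [11.2 11.2 36.8] 74.9
c60 180 [502.3 275.9  60.9] [500.5 278.7  59.5]
jar 85 [522.    8.1  60.3] [519.1   9.   59.1]
```

Request:
step_arm:
  plan:
    - {"dx":0,"dy":0,"dz":0,"gripper":1}

```text
invalid input
```

Request:
step_arm:
  plan:
    - {"dx":0,"dy":0,"dz":0,"ax":0,"ay":0,"az":-0.1074,"gripper":1}
    - {"dx":0,"dy":0,"dz":0,"ax":0,"ay":0,"az":-0.1074,"gripper":1}
    - {"dx":0,"dy":0,"dz":0,"ax":0,"ay":0,"az":-0.1074,"gripper":1}
    - {"dx":0,"dy":0,"dz":0,"ax":0,"ay":0,"az":-0.1074,"gripper":1}
    - {"dx":0,"dy":0,"dz":0,"ax":0,"ay":0,"az":-0.1074,"gripper":1}
    - {"dx":0,"dy":0,"dz":0,"ax":0,"ay":0,"az":-0.1074,"gripper":1}
    - {"dx":0,"dy":0,"dz":0,"ax":0,"ay":0,"az":-0.1074,"gripper":1}
    - {"dx":0,"dy":0,"dz":0,"ax":0,"ay":0,"az":0,"gripper":1}

```text
clock: 1.1
eef_pos: [246.7, -601.0, 252.8]
tool_rot: [-3.142, -0.001, 1.569]
force: [0.2, 0.1, -0.6]
width: 85.2
gripper_force: 0.0
```

Request:
step_arm:
  plan:
    - {"dx":0.1256,"dy":0.1027,"dz":0,"ax":0,"ay":0,"az":0,"gripper":1}
    - {"dx":0.1256,"dy":0.1027,"dz":0,"ax":0,"ay":0,"az":0,"gripper":1}
    - {"dx":0.1256,"dy":0.1027,"dz":0,"ax":0,"ay":0,"az":0,"gripper":1}
    - {"dx":0.1256,"dy":0.1027,"dz":0,"ax":0,"ay":0,"az":0,"gripper":1}
    - {"dx":0.1256,"dy":0.1027,"dz":0,"ax":0,"ay":0,"az":0,"gripper":1}
    - {"dx":0.1256,"dy":0.1027,"dz":0,"ax":0,"ay":0,"az":0,"gripper":1}
    - {"dx":0.1256,"dy":0.1027,"dz":0,"ax":0,"ay":0,"az":0,"gripper":1}
    - {"dx":0.1256,"dy":0.1027,"dz":0,"ax":0,"ay":0,"az":0,"gripper":1}
    - {"dx":0,"dy":0,"dz":0,"ax":0,"ay":0,"az":0,"gripper":1}

```text
clock: 2.22
eef_pos: [496.8, -294.8, 253.5]
tool_rot: [3.139, -0.003, 1.576]
force: [-0.4, -1.4, -0.4]
width: 85.5
gripper_force: 0.0
```

Request:
step_arm:
  plan:
    - {"dx":0,"dy":0,"dz":0,"ax":0,"ay":0,"az":0,"gripper":1}
    - {"dx":0,"dy":0,"dz":0,"ax":0,"ay":0,"az":0,"gripper":1}

```text
clock: 2.48
eef_pos: [492.4, -301.3, 253.2]
tool_rot: [-3.141, 0.001, 1.567]
force: [0.7, 0.1, 0.9]
width: 85.6
gripper_force: 0.0
```

```bash
python3 - <<'E'
from h import *
a=shot('top','t1.png')
t=cv2.imread('pics/t1.png')[140:300,320:480]
cv2.imwrite('pics/t1c.png',cv2.resize(t,None,fx=3.6,fy=3.6,interpolation=cv2.INTER_CUBIC))
print(ctrl.read_state()['eef_pos'])
E
```

```text
[ 492.52088337 -301.24064027  253.2176142 ]
```

View pics/t1c.png

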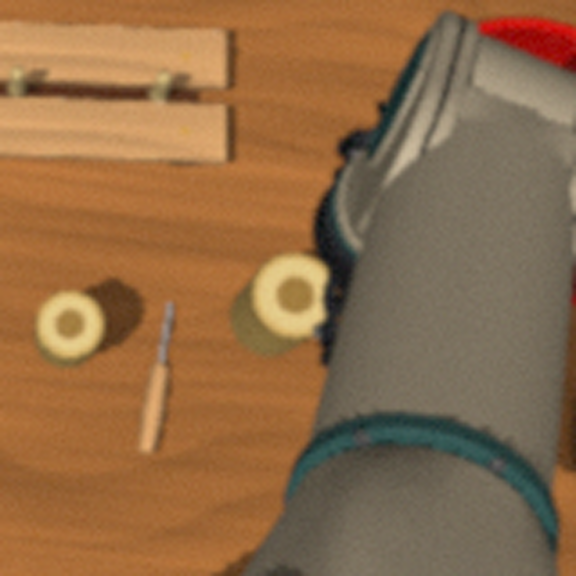

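The fingers are above cup_120, at crop (295,295). Descending and gripping.

Request:
step_arm:
  plan:
    - {"dx":0.005,"dy":0.002,"dz":0.1,"ax":0,"ay":0,"az":0,"gripper":1}
    - {"dx":0,"dy":0,"dz":0.1,"ax":0,"ay":0,"az":0,"gripper":1}
    - {"dx":0,"dy":0,"dz":0.1,"ax":0,"ay":0,"az":0,"gripper":1}
    - {"dx":0,"dy":0,"dz":0.1,"ax":0,"ay":0,"az":0,"gripper":1}
    - {"dx":0,"dy":0,"dz":0.077,"ax":0,"ay":0,"az":0,"gripper":1}
    - {"dx":0,"dy":0,"dz":0.04,"ax":0,"ay":0,"az":0,"gripper":1}
    - {"dx":0,"dy":0,"dz":0,"ax":0,"ay":0,"az":0,"gripper":1}
    - {"dx":0,"dy":0,"dz":0,"ax":0,"ay":0,"az":0,"gripper":1}
    - {"dx":0,"dy":0,"dz":0,"ax":0,"ay":0,"az":0,"gripper":0}
    - {"dx":0,"dy":0,"dz":0,"ax":0,"ay":0,"az":0,"gripper":0}
    - {"dx":0,"dy":0,"dz":0,"ax":0,"ay":0,"az":0,"gripper":0}
    - {"dx":0,"dy":0,"dz":0,"ax":0,"ay":0,"az":0,"gripper":0}
    - {"dx":0,"dy":0,"dz":0,"ax":0,"ay":0,"az":0,"gripper":0}
    - {"dx":0,"dy":0,"dz":0,"ax":0,"ay":0,"az":0,"gripper":0}

```text
clock: 4.28
eef_pos: [494.3, -298.6, 99.4]
tool_rot: [3.141, 0.001, 1.571]
force: [-2.3, 0.6, 4.9]
width: 62.2
gripper_force: 64.2
```

Request:
step_arm:
  plan:
    - {"dx":0,"dy":0,"dz":-0.06,"ax":0,"ay":0,"az":0,"gripper":0}
    - {"dx":0,"dy":0,"dz":-0.1,"ax":0,"ay":0,"az":0,"gripper":0}
    - {"dx":0,"dy":0,"dz":-0.1,"ax":0,"ay":0,"az":0,"gripper":0}
    - {"dx":0,"dy":0,"dz":-0.06,"ax":0,"ay":0,"az":0,"gripper":0}
    - {"dx":0,"dy":0,"dz":0,"ax":0,"ay":0,"az":0,"gripper":0}
    - {"dx":0.06,"dy":0.0967,"dz":0,"ax":0,"ay":0,"az":0,"gripper":0}
    - {"dx":0.06,"dy":0.0967,"dz":0,"ax":0,"ay":0,"az":0,"gripper":0}
    - {"dx":0.06,"dy":0.0967,"dz":0,"ax":0,"ay":0,"az":0,"gripper":0}
    - {"dx":0.06,"dy":0.0967,"dz":0,"ax":0,"ay":0,"az":0,"gripper":0}
    - {"dx":0.06,"dy":0.0967,"dz":0,"ax":0,"ay":0,"az":0,"gripper":0}
    - {"dx":0.06,"dy":0.0967,"dz":0,"ax":0,"ay":0,"az":0,"gripper":0}
    - {"dx":0,"dy":0,"dz":0,"ax":0,"ay":0,"az":0,"gripper":0}
    - {"dx":0,"dy":0,"dz":0,"ax":0,"ay":0,"az":0,"gripper":0}
    - {"dx":0,"dy":0,"dz":0,"ax":0,"ay":0,"az":0,"gripper":0}

```text
clock: 6.02
eef_pos: [667.0, -191.8, 193.9]
tool_rot: [-3.14, 0.001, 1.569]
force: [-0.1, 0.3, -0.2]
width: 62.2
gripper_force: 65.8
```

```bash
python3 - <<'E'
from h import *
a=shot('scene','s1.png')
t=cv2.imread('pics/s1.png')[80:300,180:480]
cv2.imwrite('pics/s1c.png',cv2.resize(t,None,fx=2.6,fy=2.6,interpolation=cv2.INTER_CUBIC))
s=ctrl.read_state();print(s['eef_pos'],s['tool_rot'])
E
```

```text
[ 667.19377248 -191.69974577  194.11526748] [-3.14064938e+00  6.71182073e-04  1.56903086e+00]
```

View pics/s1c.png

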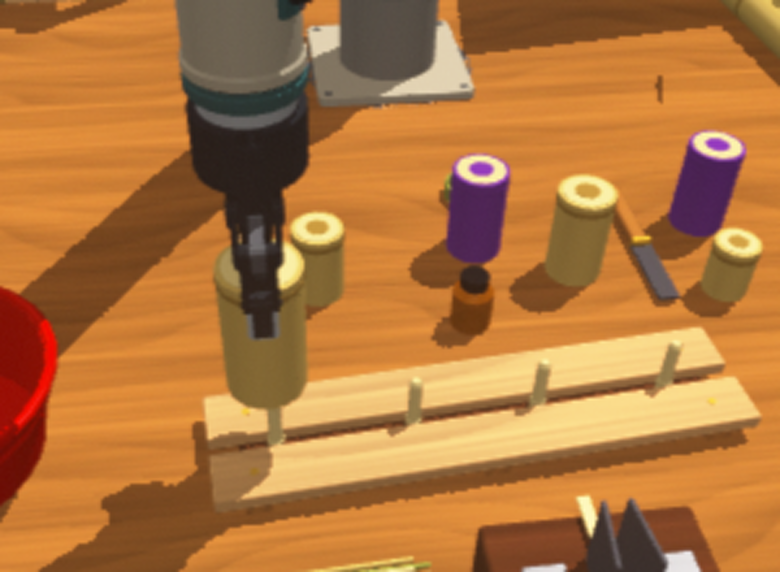

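The cup hangs over peg_4, with the cup's lower edge at (267,395) and the peg at (274,430). Lowering it now.

Request:
step_arm:
  plan:
    - {"dx":0.006,"dy":0.004,"dz":0.02,"ax":0,"ay":0,"az":0,"gripper":0}
    - {"dx":0,"dy":0,"dz":0.05,"ax":0,"ay":0,"az":0,"gripper":0}
    - {"dx":0,"dy":0,"dz":0.05,"ax":0,"ay":0,"az":0,"gripper":0}
    - {"dx":0,"dy":0,"dz":0.05,"ax":0,"ay":0,"az":0,"gripper":0}
    - {"dx":0,"dy":0,"dz":0.035,"ax":0,"ay":0,"az":0,"gripper":0}
    - {"dx":0,"dy":0,"dz":0.015,"ax":0,"ay":0,"az":0,"gripper":0}
    - {"dx":0,"dy":0,"dz":0.006,"ax":0,"ay":0,"az":0,"gripper":0}
    - {"dx":0,"dy":0,"dz":0,"ax":0,"ay":0,"az":0,"gripper":0}
    - {"dx":0,"dy":0,"dz":0,"ax":0,"ay":0,"az":0,"gripper":0}

```text
clock: 7.2
eef_pos: [669.8, -188.6, 127.0]
tool_rot: [3.141, 0.0, 1.571]
force: [0.5, -0.8, -2.1]
width: 62.5
gripper_force: 65.8
```

Request:
step_arm:
  plan:
    - {"dx":0,"dy":0,"dz":0,"ax":0,"ay":0,"az":0,"gripper":0.9}
    - {"dx":0,"dy":0,"dz":0,"ax":0,"ay":0,"az":0,"gripper":1}
    - {"dx":0,"dy":0,"dz":0,"ax":0,"ay":0,"az":0,"gripper":1}
    - {"dx":0,"dy":0,"dz":0,"ax":0,"ay":0,"az":0,"gripper":1}
    - {"dx":0,"dy":0,"dz":-0.05,"ax":0,"ay":0,"az":0,"gripper":1}
    - {"dx":0,"dy":0,"dz":-0.1,"ax":0,"ay":0,"az":0,"gripper":1}
    - {"dx":0,"dy":0,"dz":-0.15,"ax":0,"ay":0,"az":0,"gripper":1}
    - {"dx":0,"dy":0,"dz":-0.12,"ax":0,"ay":0,"az":0,"gripper":1}
    - {"dx":0.132,"dy":-0.0906,"dz":0,"ax":0,"ay":0,"az":0,"gripper":1}
    - {"dx":0.132,"dy":-0.0906,"dz":0,"ax":0,"ay":0,"az":0,"gripper":1}
    - {"dx":0.132,"dy":-0.0906,"dz":0,"ax":0,"ay":0,"az":0,"gripper":1}
    - {"dx":0.132,"dy":-0.0906,"dz":0,"ax":0,"ay":0,"az":0,"gripper":1}
    - {"dx":0.132,"dy":-0.0906,"dz":0,"ax":0,"ay":0,"az":0,"gripper":1}
    - {"dx":0.132,"dy":-0.0906,"dz":0,"ax":0,"ay":0,"az":0,"gripper":1}
    - {"dx":0.132,"dy":-0.0906,"dz":0,"ax":0,"ay":0,"az":0,"gripper":1}
    - {"dx":0.132,"dy":-0.0906,"dz":0,"ax":0,"ay":0,"az":0,"gripper":1}
    - {"dx":0,"dy":0,"dz":0,"ax":0,"ay":0,"az":0,"gripper":1}
    - {"dx":0,"dy":0,"dz":0,"ax":0,"ay":0,"az":0,"gripper":1}
    - {"dx":0,"dy":0,"dz":0,"ax":0,"ay":0,"az":0,"gripper":1}

```text
clock: 9.57
eef_pos: [452.9, 127.2, 252.7]
tool_rot: [3.141, 0.0, 1.568]
force: [0.0, 0.4, 0.2]
width: 85.1
gripper_force: 0.0
```

```bash
python3 - <<'E'
from h import *
a=shot('scene','s2.png')
t=cv2.imread('pics/s2.png')[80:300,180:480]
cv2.imwrite('pics/s2c.png',cv2.resize(t,None,fx=2.6,fy=2.6,interpolation=cv2.INTER_CUBIC))
R=cloud(a).reshape(-1,3)
q=R[(np.hypot(R[:,0]-668,R[:,1]+190)<45)&(R[:,2]>138)]
print(np.median(q[:,2]),((q.max(0)+q.min(0))/2)[:2])
s=ctrl.read_state();print(s['eef_pos'],s['tool_rot'])
E
```

```text
147.34190065673704 [ 668.86588354 -189.31449833]
[452.75740995 127.1626997  252.57534302] [3.14102626e+00 2.82948352e-04 1.56834499e+00]
```

View pics/s2c.png

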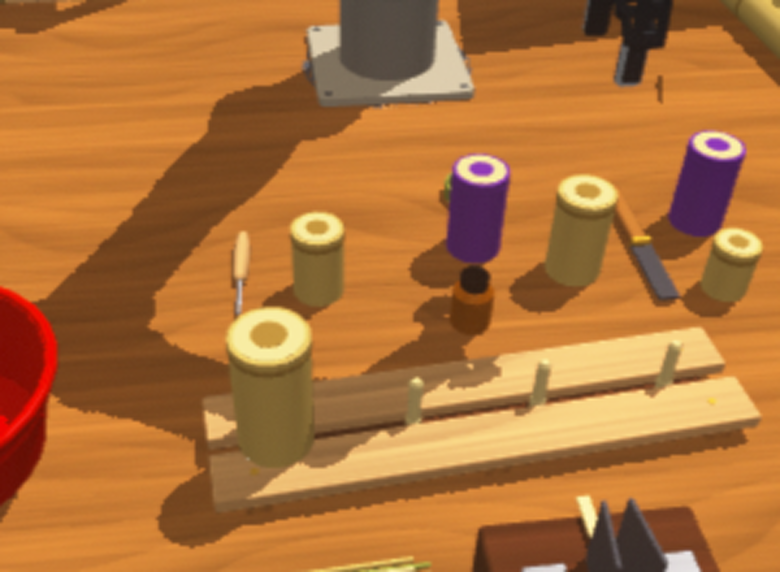

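cup_120 stands over peg_4 with its top at 147, the right height. cup_100 is the yellow cup at crop (586,190); the purple ones are at (480,165) and (715,145). Gripping cup_100.

Request:
step_arm:
  plan:
    - {"dx":0.007,"dy":0.002,"dz":0.1,"ax":0,"ay":0,"az":0,"gripper":1}
    - {"dx":0,"dy":0,"dz":0.12,"ax":0,"ay":0,"az":0,"gripper":1}
    - {"dx":0,"dy":0,"dz":0.12,"ax":0,"ay":0,"az":0,"gripper":1}
    - {"dx":0,"dy":0,"dz":0.12,"ax":0,"ay":0,"az":0,"gripper":1}
    - {"dx":0,"dy":0,"dz":0.08,"ax":0,"ay":0,"az":0,"gripper":1}
    - {"dx":0,"dy":0,"dz":0.042,"ax":0,"ay":0,"az":0,"gripper":1}
    - {"dx":0,"dy":0,"dz":0,"ax":0,"ay":0,"az":0,"gripper":1}
    - {"dx":0,"dy":0,"dz":0,"ax":0,"ay":0,"az":0,"gripper":1}
    - {"dx":0,"dy":0,"dz":0,"ax":0,"ay":0,"az":0,"gripper":0}
    - {"dx":0,"dy":0,"dz":0,"ax":0,"ay":0,"az":0,"gripper":0}
    - {"dx":0,"dy":0,"dz":0,"ax":0,"ay":0,"az":0,"gripper":0}
    - {"dx":0,"dy":0,"dz":0,"ax":0,"ay":0,"az":0,"gripper":0}
    - {"dx":0,"dy":0,"dz":0,"ax":0,"ay":0,"az":0,"gripper":0}
    - {"dx":0,"dy":0,"dz":0,"ax":0,"ay":0,"az":0,"gripper":0}
    - {"dx":0,"dy":0,"dz":0,"ax":0,"ay":0,"az":0,"gripper":0}

```text
clock: 11.5
eef_pos: [453.2, 130.5, 79.0]
tool_rot: [3.14, -0.0, 1.57]
force: [-0.8, 0.2, 9.2]
width: 57.7
gripper_force: 62.4
```

Request:
step_arm:
  plan:
    - {"dx":0,"dy":0,"dz":-0.06,"ax":0,"ay":0,"az":0,"gripper":0}
    - {"dx":0,"dy":0,"dz":-0.1,"ax":0,"ay":0,"az":0,"gripper":0}
    - {"dx":0,"dy":0,"dz":-0.1,"ax":0,"ay":0,"az":0,"gripper":0}
    - {"dx":0,"dy":0,"dz":-0.06,"ax":0,"ay":0,"az":0,"gripper":0}
    - {"dx":0,"dy":0,"dz":0,"ax":0,"ay":0,"az":0,"gripper":0}
    - {"dx":-0.0964,"dy":0.0976,"dz":0,"ax":0,"ay":0,"az":0,"gripper":0}
    - {"dx":-0.0964,"dy":0.0976,"dz":0,"ax":0,"ay":0,"az":0,"gripper":0}
    - {"dx":-0.0964,"dy":0.0976,"dz":0,"ax":0,"ay":0,"az":0,"gripper":0}
    - {"dx":-0.0964,"dy":0.0976,"dz":0,"ax":0,"ay":0,"az":0,"gripper":0}
    - {"dx":-0.0964,"dy":0.0976,"dz":0,"ax":0,"ay":0,"az":0,"gripper":0}
    - {"dx":-0.0964,"dy":0.0976,"dz":0,"ax":0,"ay":0,"az":0,"gripper":0}
    - {"dx":-0.0964,"dy":0.0976,"dz":0,"ax":0,"ay":0,"az":0,"gripper":0}
    - {"dx":0,"dy":0,"dz":0,"ax":0,"ay":0,"az":0,"gripper":0}
    - {"dx":0,"dy":0,"dz":0,"ax":0,"ay":0,"az":0,"gripper":0}
    - {"dx":0,"dy":0,"dz":0,"ax":0,"ay":0,"az":0,"gripper":0}
    - {"dx":0,"dy":0,"dz":0,"ax":0,"ay":0,"az":0,"gripper":0}

```text
clock: 13.5
eef_pos: [657.1, -71.1, 173.9]
tool_rot: [-3.141, -0.0, 1.572]
force: [-0.8, -0.0, -0.7]
width: 57.8
gripper_force: 64.2
```

```bash
python3 - <<'E'
from h import *
a=shot('scene','s3.png')
t=cv2.imread('pics/s3.png')[80:300,180:480]
cv2.imwrite('pics/s3c.png',cv2.resize(t,None,fx=2.6,fy=2.6,interpolation=cv2.INTER_CUBIC))
s=ctrl.read_state();print(s['eef_pos'],s['tool_rot'])
E
```

```text
[657.27732426 -71.2994288  173.97624934] [-3.14154158e+00 -7.72966967e-05  1.57186844e+00]
```

View pics/s3c.png

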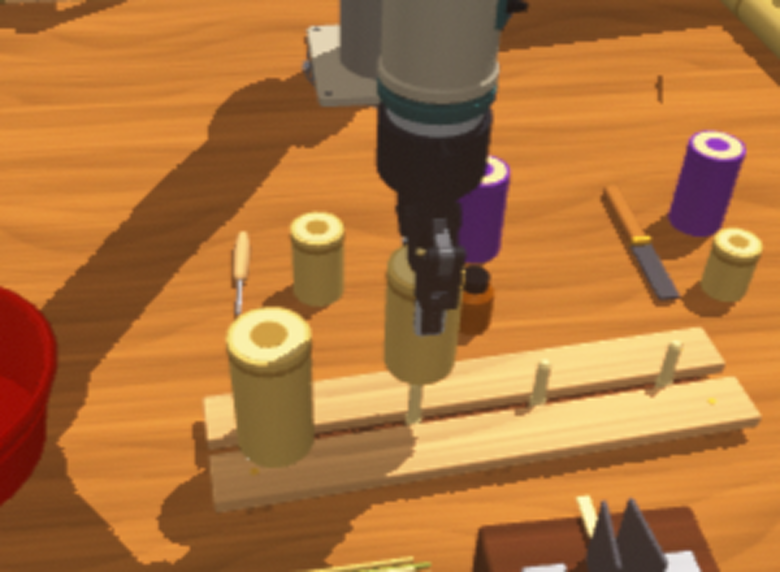

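The cup is over peg_3, with its lower edge at (421,378) and the peg at (415,400). Lowering it, releasing, and going on to cup_80.

Request:
step_arm:
  plan:
    - {"dx":-0.003,"dy":0.002,"dz":0.02,"ax":0,"ay":0,"az":0,"gripper":0}
    - {"dx":0,"dy":0,"dz":0.05,"ax":0,"ay":0,"az":0,"gripper":0}
    - {"dx":0,"dy":0,"dz":0.05,"ax":0,"ay":0,"az":0,"gripper":0}
    - {"dx":0,"dy":0,"dz":0.05,"ax":0,"ay":0,"az":0,"gripper":0}
    - {"dx":0,"dy":0,"dz":0.035,"ax":0,"ay":0,"az":0,"gripper":0}
    - {"dx":0,"dy":0,"dz":0.015,"ax":0,"ay":0,"az":0,"gripper":0}
    - {"dx":0,"dy":0,"dz":0.006,"ax":0,"ay":0,"az":0,"gripper":0}
    - {"dx":0,"dy":0,"dz":0,"ax":0,"ay":0,"az":0,"gripper":0}
    - {"dx":0,"dy":0,"dz":0,"ax":0,"ay":0,"az":0,"gripper":0}

```text
clock: 14.68
eef_pos: [658.5, -73.0, 106.6]
tool_rot: [3.141, 0.0, 1.571]
force: [0.0, -0.1, -1.2]
width: 57.7
gripper_force: 64.2
```

Request:
step_arm:
  plan:
    - {"dx":0,"dy":0,"dz":0,"ax":0,"ay":0,"az":0,"gripper":0.9}
    - {"dx":0,"dy":0,"dz":0,"ax":0,"ay":0,"az":0,"gripper":1}
    - {"dx":0,"dy":0,"dz":0,"ax":0,"ay":0,"az":0,"gripper":1}
    - {"dx":0,"dy":0,"dz":0,"ax":0,"ay":0,"az":0,"gripper":1}
    - {"dx":0,"dy":0,"dz":-0.05,"ax":0,"ay":0,"az":0,"gripper":1}
    - {"dx":0,"dy":0,"dz":-0.13,"ax":0,"ay":0,"az":0,"gripper":1}
    - {"dx":0,"dy":0,"dz":-0.15,"ax":0,"ay":0,"az":0,"gripper":1}
    - {"dx":0,"dy":0,"dz":-0.15,"ax":0,"ay":0,"az":0,"gripper":1}
    - {"dx":-0.0427,"dy":-0.133,"dz":0,"ax":0,"ay":0,"az":0,"gripper":1}
    - {"dx":-0.0427,"dy":-0.133,"dz":0,"ax":0,"ay":0,"az":0,"gripper":1}
    - {"dx":-0.0427,"dy":-0.133,"dz":0,"ax":0,"ay":0,"az":0,"gripper":1}
    - {"dx":-0.0427,"dy":-0.133,"dz":0,"ax":0,"ay":0,"az":0,"gripper":1}
    - {"dx":-0.0427,"dy":-0.133,"dz":0,"ax":0,"ay":0,"az":0,"gripper":1}
    - {"dx":0,"dy":0,"dz":0,"ax":0,"ay":0,"az":0,"gripper":1}
    - {"dx":0,"dy":0,"dz":0,"ax":0,"ay":0,"az":0,"gripper":1}
    - {"dx":0,"dy":0,"dz":0,"ax":0,"ay":0,"az":0,"gripper":1}

```text
clock: 16.68
eef_pos: [460.0, -136.5, 250.5]
tool_rot: [3.14, -0.0, 1.572]
force: [0.3, 0.0, 0.8]
width: 85.3
gripper_force: 0.0
```

```bash
python3 - <<'E'
from h import *
a=shot('scene','s4.png')
R=cloud(a).reshape(-1,3)
q=R[(np.hypot(R[:,0]-658,R[:,1]+72)<45)&(R[:,2]>119)&(R[:,2]<140)]
print(np.median(q[:,2]),((q.max(0)+q.min(0))/2)[:2])
s=ctrl.read_state();print(s['eef_pos'],s['tool_rot'])
E
```

```text
127.34736832071542 [659.81691112 -72.1172689 ]
[ 459.76914585 -136.48014198  250.23387255] [ 3.14043539e+00 -2.57143105e-04  1.57187773e+00]
```

cup_100 is seated (top at 127). Next, gripping cup_80.

Request:
step_arm:
  plan:
    - {"dx":0.001,"dy":-0.003,"dz":0.12,"ax":0,"ay":0,"az":0,"gripper":1}
    - {"dx":0,"dy":0,"dz":0.13,"ax":0,"ay":0,"az":0,"gripper":1}
    - {"dx":0,"dy":0,"dz":0.13,"ax":0,"ay":0,"az":0,"gripper":1}
    - {"dx":0,"dy":0,"dz":0.13,"ax":0,"ay":0,"az":0,"gripper":1}
    - {"dx":0,"dy":0,"dz":0.08,"ax":0,"ay":0,"az":0,"gripper":1}
    - {"dx":0,"dy":0,"dz":0.04,"ax":0,"ay":0,"az":0,"gripper":1}
    - {"dx":0,"dy":0,"dz":0,"ax":0,"ay":0,"az":0,"gripper":1}
    - {"dx":0,"dy":0,"dz":0,"ax":0,"ay":0,"az":0,"gripper":1}
    - {"dx":0,"dy":0,"dz":0,"ax":0,"ay":0,"az":0,"gripper":0}
    - {"dx":0,"dy":0,"dz":0,"ax":0,"ay":0,"az":0,"gripper":0}
    - {"dx":0,"dy":0,"dz":0,"ax":0,"ay":0,"az":0,"gripper":0}
    - {"dx":0,"dy":0,"dz":0,"ax":0,"ay":0,"az":0,"gripper":0}
    - {"dx":0,"dy":0,"dz":0,"ax":0,"ay":0,"az":0,"gripper":0}
    - {"dx":0,"dy":0,"dz":0,"ax":0,"ay":0,"az":0,"gripper":0}
    - {"dx":0,"dy":0,"dz":0,"ax":0,"ay":0,"az":0,"gripper":0}

```text
clock: 18.6
eef_pos: [457.8, -136.9, 61.8]
tool_rot: [3.141, 0.001, 1.571]
force: [-0.9, 0.0, 5.9]
width: 50.5
gripper_force: 61.0
```

Request:
step_arm:
  plan:
    - {"dx":0,"dy":0,"dz":-0.06,"ax":0,"ay":0,"az":0,"gripper":0}
    - {"dx":0,"dy":0,"dz":-0.1,"ax":0,"ay":0,"az":0,"gripper":0}
    - {"dx":0,"dy":0,"dz":-0.1,"ax":0,"ay":0,"az":0,"gripper":0}
    - {"dx":0,"dy":0,"dz":-0.06,"ax":0,"ay":0,"az":0,"gripper":0}
    - {"dx":0,"dy":0,"dz":0,"ax":0,"ay":0,"az":0,"gripper":0}
    - {"dx":0.0973,"dy":0.1063,"dz":0,"ax":0,"ay":0,"az":0,"gripper":0}
    - {"dx":0.0973,"dy":0.1063,"dz":0,"ax":0,"ay":0,"az":0,"gripper":0}
    - {"dx":0.0973,"dy":0.1063,"dz":0,"ax":0,"ay":0,"az":0,"gripper":0}
    - {"dx":0.0973,"dy":0.1063,"dz":0,"ax":0,"ay":0,"az":0,"gripper":0}
    - {"dx":0.0973,"dy":0.1063,"dz":0,"ax":0,"ay":0,"az":0,"gripper":0}
    - {"dx":0.0973,"dy":0.1063,"dz":0,"ax":0,"ay":0,"az":0,"gripper":0}
    - {"dx":0,"dy":0,"dz":0,"ax":0,"ay":0,"az":0,"gripper":0}
    - {"dx":0,"dy":0,"dz":0,"ax":0,"ay":0,"az":0,"gripper":0}
    - {"dx":0,"dy":0,"dz":0,"ax":0,"ay":0,"az":0,"gripper":0}
    - {"dx":0,"dy":0,"dz":0,"ax":0,"ay":0,"az":0,"gripper":0}

```text
clock: 20.48
eef_pos: [648.6, 37.3, 157.0]
tool_rot: [-3.141, 0.001, 1.569]
force: [-0.2, 0.8, -0.5]
width: 50.3
gripper_force: 62.4
```

```bash
python3 - <<'E'
from h import *
a=shot('scene','s5.png')
t=cv2.imread('pics/s5.png')[80:300,180:480]
cv2.imwrite('pics/s5c.png',cv2.resize(t,None,fx=2.6,fy=2.6,interpolation=cv2.INTER_CUBIC))
s=ctrl.read_state();print(s['eef_pos'],s['tool_rot'])
E
```

```text
[648.80592419  37.48814234 157.1286858 ] [-3.14151242e+00  3.87522725e-04  1.56958421e+00]
```

View pics/s5c.png

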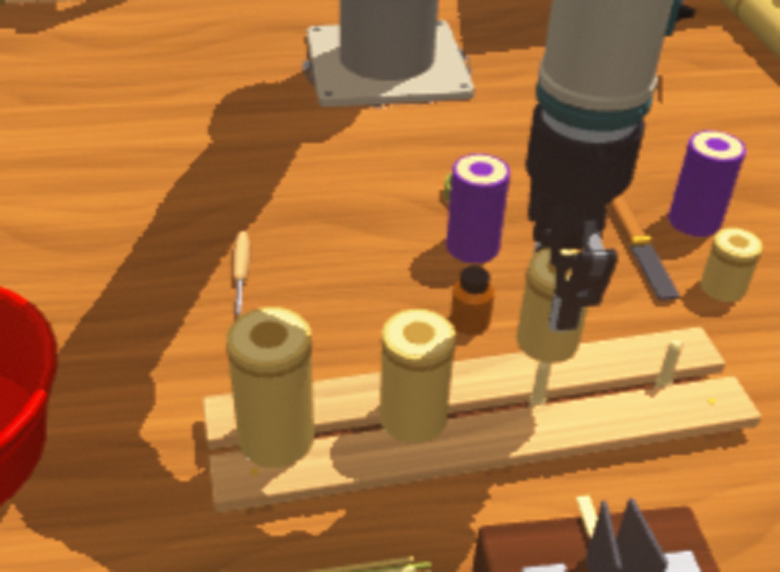

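It's over peg_2, with the cup's lower edge at (550,355) and the peg at (541,380). Lowering and releasing.

Request:
step_arm:
  plan:
    - {"dx":0.001,"dy":0.001,"dz":0.02,"ax":0,"ay":0,"az":0,"gripper":0}
    - {"dx":0,"dy":0,"dz":0.05,"ax":0,"ay":0,"az":0,"gripper":0}
    - {"dx":0,"dy":0,"dz":0.05,"ax":0,"ay":0,"az":0,"gripper":0}
    - {"dx":0,"dy":0,"dz":0.05,"ax":0,"ay":0,"az":0,"gripper":0}
    - {"dx":0,"dy":0,"dz":0.035,"ax":0,"ay":0,"az":0,"gripper":0}
    - {"dx":0,"dy":0,"dz":0.015,"ax":0,"ay":0,"az":0,"gripper":0}
    - {"dx":0,"dy":0,"dz":0.007,"ax":0,"ay":0,"az":0,"gripper":0}
    - {"dx":0,"dy":0,"dz":0,"ax":0,"ay":0,"az":0,"gripper":0}
    - {"dx":0,"dy":0,"dz":0,"ax":0,"ay":0,"az":0,"gripper":0}

```text
clock: 21.65
eef_pos: [649.8, 38.7, 89.4]
tool_rot: [3.141, -0.0, 1.571]
force: [0.3, 0.1, -0.0]
width: 50.5
gripper_force: 62.4
```

Request:
step_arm:
  plan:
    - {"dx":0,"dy":0,"dz":0,"ax":0,"ay":0,"az":0,"gripper":0.9}
    - {"dx":0,"dy":0,"dz":0,"ax":0,"ay":0,"az":0,"gripper":1}
    - {"dx":0,"dy":0,"dz":0,"ax":0,"ay":0,"az":0,"gripper":1}
    - {"dx":0,"dy":0,"dz":0,"ax":0,"ay":0,"az":0,"gripper":1}
    - {"dx":0,"dy":0,"dz":-0.05,"ax":0,"ay":0,"az":0,"gripper":1}
    - {"dx":0,"dy":0,"dz":-0.13,"ax":0,"ay":0,"az":0,"gripper":1}
    - {"dx":0,"dy":0,"dz":-0.15,"ax":0,"ay":0,"az":0,"gripper":1}
    - {"dx":0,"dy":0,"dz":-0.15,"ax":0,"ay":0,"az":0,"gripper":1}
    - {"dx":0.132,"dy":-0.0833,"dz":0,"ax":0,"ay":0,"az":0,"gripper":1}
    - {"dx":0.132,"dy":-0.0833,"dz":0,"ax":0,"ay":0,"az":0,"gripper":1}
    - {"dx":0.132,"dy":-0.0833,"dz":0,"ax":0,"ay":0,"az":0,"gripper":1}
    - {"dx":0.132,"dy":-0.0833,"dz":0,"ax":0,"ay":0,"az":0,"gripper":1}
    - {"dx":0.132,"dy":-0.0833,"dz":0,"ax":0,"ay":0,"az":0,"gripper":1}
    - {"dx":0.132,"dy":-0.0833,"dz":0,"ax":0,"ay":0,"az":0,"gripper":1}
    - {"dx":0,"dy":0,"dz":0,"ax":0,"ay":0,"az":0,"gripper":1}
    - {"dx":0,"dy":0,"dz":0,"ax":0,"ay":0,"az":0,"gripper":1}
    - {"dx":0,"dy":0,"dz":0,"ax":0,"ay":0,"az":0,"gripper":1}

```text
clock: 23.78
eef_pos: [500.5, 274.7, 233.2]
tool_rot: [3.141, 0.001, 1.568]
force: [0.3, -0.0, -0.1]
width: 85.5
gripper_force: 0.0
```

```bash
python3 - <<'E'
from h import *
a=shot('scene','s6.png')
R=cloud(a).reshape(-1,3)
q=R[(np.hypot(R[:,0]-649,R[:,1]-38)<45)&(R[:,2]>99)&(R[:,2]<120)]
print(np.median(q[:,2]),((q.max(0)+q.min(0))/2)[:2])
q=R[(np.hypot(R[:,0]-499,R[:,1]-276)<40)&(R[:,2]>54)&(R[:,2]<68)]
print(np.median(q[:,2]),((q.max(0)+q.min(0))/2)[:2])
s=ctrl.read_state();print(s['eef_pos'],s['tool_rot'])
E
```

```text
107.24706873474656 [649.8865062   40.15718294]
61.18126481250516 [500.32183901 277.55307395]
[500.459363   274.82598308 233.0857759 ] [3.14098492e+00 6.03642154e-04 1.56809417e+00]
```

cup_80 is seated. Gripping cup_60.

Request:
step_arm:
  plan:
    - {"dx":0.004,"dy":-0.004,"dz":0.12,"ax":0,"ay":0,"az":0,"gripper":1}
    - {"dx":0,"dy":0,"dz":0.13,"ax":0,"ay":0,"az":0,"gripper":1}
    - {"dx":0,"dy":0,"dz":0.13,"ax":0,"ay":0,"az":0,"gripper":1}
    - {"dx":0,"dy":0,"dz":0.13,"ax":0,"ay":0,"az":0,"gripper":1}
    - {"dx":0,"dy":0,"dz":0.08,"ax":0,"ay":0,"az":0,"gripper":1}
    - {"dx":0,"dy":0,"dz":0.045,"ax":0,"ay":0,"az":0,"gripper":1}
    - {"dx":0,"dy":0,"dz":0,"ax":0,"ay":0,"az":0,"gripper":1}
    - {"dx":0,"dy":0,"dz":0,"ax":0,"ay":0,"az":0,"gripper":1}
    - {"dx":0,"dy":0,"dz":0,"ax":0,"ay":0,"az":0,"gripper":0}
    - {"dx":0,"dy":0,"dz":0,"ax":0,"ay":0,"az":0,"gripper":0}
    - {"dx":0,"dy":0,"dz":0,"ax":0,"ay":0,"az":0,"gripper":0}
    - {"dx":0,"dy":0,"dz":0,"ax":0,"ay":0,"az":0,"gripper":0}
    - {"dx":0,"dy":0,"dz":0,"ax":0,"ay":0,"az":0,"gripper":0}
    - {"dx":0,"dy":0,"dz":0,"ax":0,"ay":0,"az":0,"gripper":0}
    - {"dx":0,"dy":0,"dz":0,"ax":0,"ay":0,"az":0,"gripper":0}

```text
clock: 25.7
eef_pos: [498.7, 277.7, 43.4]
tool_rot: [3.14, -0.0, 1.571]
force: [-0.9, -0.6, 5.3]
width: 44.5
gripper_force: 60.7
```

Request:
step_arm:
  plan:
    - {"dx":0,"dy":0,"dz":-0.06,"ax":0,"ay":0,"az":0,"gripper":0}
    - {"dx":0,"dy":0,"dz":-0.1,"ax":0,"ay":0,"az":0,"gripper":0}
    - {"dx":0,"dy":0,"dz":-0.1,"ax":0,"ay":0,"az":0,"gripper":0}
    - {"dx":0,"dy":0,"dz":-0.06,"ax":0,"ay":0,"az":0,"gripper":0}
    - {"dx":0,"dy":0,"dz":0,"ax":0,"ay":0,"az":0,"gripper":0}
    - {"dx":-0.0808,"dy":0.094,"dz":0,"ax":0,"ay":0,"az":0,"gripper":0}
    - {"dx":-0.0808,"dy":0.094,"dz":0,"ax":0,"ay":0,"az":0,"gripper":0}
    - {"dx":-0.0808,"dy":0.094,"dz":0,"ax":0,"ay":0,"az":0,"gripper":0}
    - {"dx":-0.0808,"dy":0.094,"dz":0,"ax":0,"ay":0,"az":0,"gripper":0}
    - {"dx":-0.0808,"dy":0.094,"dz":0,"ax":0,"ay":0,"az":0,"gripper":0}
    - {"dx":0,"dy":0,"dz":0,"ax":0,"ay":0,"az":0,"gripper":0}
    - {"dx":0,"dy":0,"dz":0,"ax":0,"ay":0,"az":0,"gripper":0}
    - {"dx":0,"dy":0,"dz":0,"ax":0,"ay":0,"az":0,"gripper":0}
    - {"dx":0,"dy":0,"dz":0,"ax":0,"ay":0,"az":0,"gripper":0}

```text
clock: 27.45
eef_pos: [638.6, 157.4, 138.5]
tool_rot: [-3.141, -0.0, 1.572]
force: [0.6, 0.1, -0.3]
width: 44.4
gripper_force: 61.2
```

```bash
python3 - <<'E'
from h import *
a=shot('scene','s7.png')
t=cv2.imread('pics/s7.png')[80:300,180:480]
cv2.imwrite('pics/s7c.png',cv2.resize(t,None,fx=2.6,fy=2.6,interpolation=cv2.INTER_CUBIC))
s=ctrl.read_state();print(s['eef_pos'],s['tool_rot'])
E
```

```text
[638.76259904 157.15797227 138.53503619] [-3.14141383e+00 -2.00527006e-04  1.57205979e+00]
```

View pics/s7c.png

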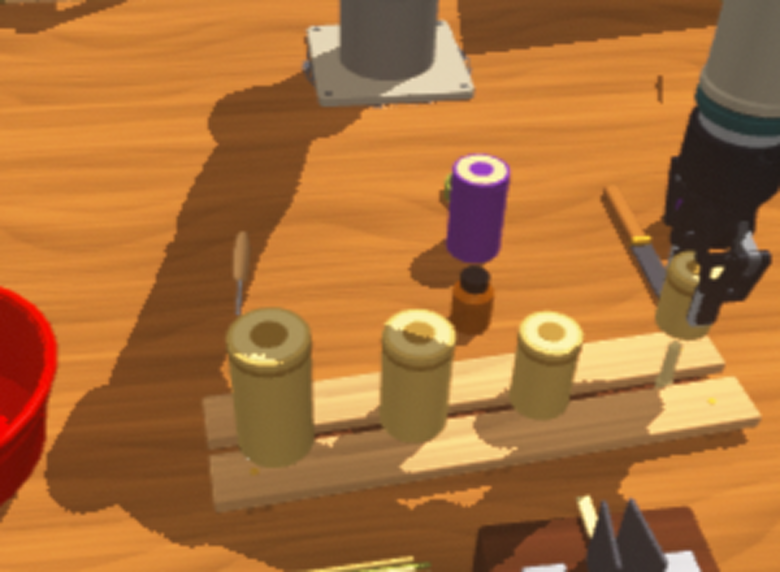

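It's over peg_1, with the cup's lower edge at (684,332) and the peg at (669,360), in line with the lean of the view. Lowering, releasing and withdrawing.

Request:
step_arm:
  plan:
    - {"dx":-0.003,"dy":0.002,"dz":0.02,"ax":0,"ay":0,"az":0,"gripper":0}
    - {"dx":0,"dy":0,"dz":0.05,"ax":0,"ay":0,"az":0,"gripper":0}
    - {"dx":0,"dy":0,"dz":0.05,"ax":0,"ay":0,"az":0,"gripper":0}
    - {"dx":0,"dy":0,"dz":0.05,"ax":0,"ay":0,"az":0,"gripper":0}
    - {"dx":0,"dy":0,"dz":0.035,"ax":0,"ay":0,"az":0,"gripper":0}
    - {"dx":0,"dy":0,"dz":0.015,"ax":0,"ay":0,"az":0,"gripper":0}
    - {"dx":0,"dy":0,"dz":0.007,"ax":0,"ay":0,"az":0,"gripper":0}
    - {"dx":0,"dy":0,"dz":0,"ax":0,"ay":0,"az":0,"gripper":0}
    - {"dx":0,"dy":0,"dz":0,"ax":0,"ay":0,"az":0,"gripper":0}

```text
clock: 28.62
eef_pos: [640.2, 155.5, 70.9]
tool_rot: [3.141, -0.0, 1.571]
force: [1.2, 0.6, 0.1]
width: 44.9
gripper_force: 61.2
```

Request:
step_arm:
  plan:
    - {"dx":0,"dy":0,"dz":0,"ax":0,"ay":0,"az":0,"gripper":0.9}
    - {"dx":0,"dy":0,"dz":0,"ax":0,"ay":0,"az":0,"gripper":1}
    - {"dx":0,"dy":0,"dz":0,"ax":0,"ay":0,"az":0,"gripper":1}
    - {"dx":0,"dy":0,"dz":0,"ax":0,"ay":0,"az":0,"gripper":1}
    - {"dx":0,"dy":0,"dz":-0.05,"ax":0,"ay":0,"az":0,"gripper":1}
    - {"dx":0,"dy":0,"dz":-0.13,"ax":0,"ay":0,"az":0,"gripper":1}
    - {"dx":0,"dy":0,"dz":-0.15,"ax":0,"ay":0,"az":0,"gripper":1}
    - {"dx":0,"dy":0,"dz":-0.15,"ax":0,"ay":0,"az":0,"gripper":1}
    - {"dx":0.05,"dy":-0.1,"dz":0,"ax":0,"ay":0,"az":0,"gripper":1}
    - {"dx":0.05,"dy":-0.1,"dz":0,"ax":0,"ay":0,"az":0,"gripper":1}
    - {"dx":0.05,"dy":-0.1,"dz":0,"ax":0,"ay":0,"az":0,"gripper":1}
    - {"dx":0.05,"dy":-0.1,"dz":0,"ax":0,"ay":0,"az":0,"gripper":1}
    - {"dx":0,"dy":0,"dz":0,"ax":0,"ay":0,"az":0,"gripper":1}
    - {"dx":0,"dy":0,"dz":0,"ax":0,"ay":0,"az":0,"gripper":1}
    - {"dx":0,"dy":0,"dz":0,"ax":0,"ay":0,"az":0,"gripper":1}
    - {"dx":0,"dy":0,"dz":0,"ax":0,"ay":0,"az":0,"gripper":1}

```text
clock: 30.62
eef_pos: [520.5, 214.8, 214.3]
tool_rot: [3.141, 0.0, 1.569]
force: [-0.2, 0.1, -0.5]
width: 85.3
gripper_force: 0.0
```

```bash
python3 - <<'E'
from h import *
a=shot('scene','s8.png')
t=cv2.imread('pics/s8.png')[80:300,180:480]
cv2.imwrite('pics/s8c.png',cv2.resize(t,None,fx=2.6,fy=2.6,interpolation=cv2.INTER_CUBIC))
R=cloud(a).reshape(-1,3)
for h,x,y in ((60,639,156),(80,649,38),(100,659,-72),(120,668,-190)):
    q=R[(np.hypot(R[:,0]-x,R[:,1]-y)<45)&(abs(R[:,2]-h-27)<8)]
    print(h,np.median(q[:,2]),((q.max(0)+q.min(0))/2)[:2])
print(ctrl.read_state()['eef_pos'])
E
```

```text
60 87.21250462408159 [641.97282843 155.29473683]
80 107.21209645447675 [650.11201334  39.91335704]
100 127.240781281095 [659.88054784 -72.47102126]
120 147.31938124682677 [ 669.16446614 -189.29511931]
[520.37269409 214.94194779 214.21547982]
```

View pics/s8c.png

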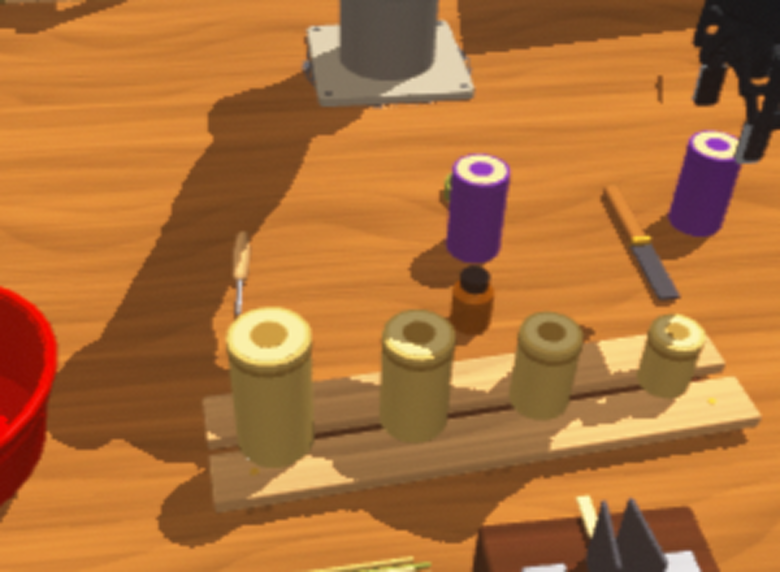

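All four cups are flat on the board in the right order, with tops at height + 27 mm. The jar at (472,300) hasn't moved and the gripper is clear.

```bash
python3 -c "
from cell import ctrl
print(ctrl.finish_job())"
```

```text
the job is handed in; nothing more can be done
None
```

The job is handed in at about 31 s of the 99 s allowed: all four cups stand mouth down on their pegs, 120 mm at the red tub's end down to 60 mm at the tool basket's end, and the oil jar shows no shift in the last picture; no verdict was returned.

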